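# Pack the pile of terrain tiles under the lip of its box

## Robot

A 6-joint arm with a two-finger parallel gripper is mounted at the origin on a cart in front of the work surface, level with it; the furniture and walls round the work are solid. World frame = base frame: x ahead of the robot, y to its left, z up, the work surface at z = 0. Lengths are in m, angles in degrees, forces in N, time in s.
With the tool pointing down it reaches from about 0.325 to 0.775 m from the base axis. Payload 9.3 kg.
Tool frame: the origin (TCP) lies at the very end of the fingers, on their centre line; the grasp point (between the pads) lies behind it (robot.grip_depth is the z of the grasp point in the tool frame, in m); z points along the fingers, y is the line along which they close (so a half turn about z gives the same grasp; the last joint's range is limited). The gripper opens to 85 mm and grips with 20 to 120 N. Pads are 22 mm wide; open, the fingers measure 114 mm over their backs; the gripper's body (76 mm by 85 mm) begins 54 mm behind the grasp point. The pads swing forward as they close: fully open they stand 13 mm farther back than shut.
Start: joints at [57.72, 14.817, 1.232, 76.415, 0, 81.257], TCP at [0.22, 0.504, 0.231] pointing down, gripper open.
Joint ranges: [-174.27, 174.27], [-52.1, 104.24], [-59.71, 78.15], [-110.17, 111.67], [-87.03, 83.33], [-180, 180]. Speed limits (degrees/s): [127.2, 127.2, 159.86, 180, 180, 180].

## Interface

Orientations are given as [roll, pitch, yaw] about the fixed x, y, z axes, in that order (R = Rz(yaw) Ry(pitch) Rx(roll)).
In Python, from station import robot gives the robot as it stands. The module is installed in compiled form; this text tells all that it offers.
- The arm moves only by the shell command python3 -m jog 'ROWS' [OPENING] [FORCE]. ROWS is JSON, a list of rows, each a list of 2 entries, a list of its own where there are three numbers: the shift along the world's x, y, z as a fraction of full scale, then the turn about the world's z as a fraction of full scale. In form: [[[dx, dy, dz], turn], ...]. A call has 1 to 20 rows; each row shifts and turns the commanded pose from where the row before left it; what a row does not reach is not made up. Full scale, the value 1, is 0.05 m for a shift and 8 degrees for a turn. A row lasts 1/10 s, in which the tool goes at most 50 mm and 8.59 degrees, less where a joint would pass 70% of its speed; a pose out of reach is approached as far as the arm can. A call with a number of a shift or a turn outside -1 to 1 is refused whole. A call with a gripper value outside its range is refused whole. OPENING is the closure, from 0 (fully open) to 1 (shut), set as the call begins (- or left out, the last holds). The fingers move at their own pace and stop on an object; FORCE is the grip in N (left out, the last holds). Time passes only in rows, so rows that do not move let the fingers close. It gives the time, the measured TCP pose, the force, the opening and the grip force at its end, in the units of the state.
- robot.observe(): the state, without advancing time (a new reading comes with each control period).
- robot.grab_frame(name): name is "scene" or "top"; returns a dict with "pixels" (420x560x3 uint8, blue, green, red), "fov_y" (degrees; the focal length in pixels is half the picture's height over the tangent of half this angle, whatever the lens; pixels are square), "cx", "cy" (the principal point, pixels), "rvec" (rotation vector, rad) and "tvec" (3), from world to camera coordinates, as OpenCV has them. Camera axes: x right, y down, z forward; pixel columns grow to the right and rows downward; lengths in m; the calibration is good to about 2 mm. A picture is of the moment at which its call begins. There is no depth.
- robot.hand_in(): hands the job in; it is judged then, once.
Trained networks look in a picture, given as the dict that the camera call returned (one of the last four; its "shot" number tells which), for a name from the list of things; names that differ only in an ending like _2 or _b are one class to them, and where a whole thing is asked for, a point or a joint stands for the part that bears it (a point fixed in the world has none). Each returns a list of dicts, best first, with "score" (0 to 1); they miss things now and then, are a little off and sometimes report something else, mostly with a low value. They report only what shows in the picture. A call takes as long as a camera call. They do not tell look-alikes from the thing itself.
- robot.spot_in(thing, picture): "rect" ([left, top, width, height] in pixels, round what is visible of it).
- robot.tip_of(thing, picture): "uv" ([column, row] in pixels: a listed point, or the origin of a listed thing).
The state is a dict: "clock": time; "joints": joint angles; "joint_vel": joint speeds; "joint_efforts": joint torques, N m; "position": TCP position; "tool_rot": TCP orientation; "contact_force": force on the tool from outside, world axes, zero at the start; "ft_torque": the same for the moment, N m; "finger_gap": opening from 0.0 (shut) to 1.0 (fully open); "gripper_force": force on a finger pad.
Only numpy, scipy, OpenCV 4.12 (cv2) and the standard library are available. Lean on these libraries where they do the work, as an engineer would, in place of code of your own. Each camera call takes 0.05 s, during which the arm holds its last target. There are 200 camera calls.

## Task

Lift the three terrain tiles out of the grey rack together (only their ends are free there) and put them down on the desk, clear of rack and box, and let go. Then take the whole pile again (the box has room for fingers only at its long sides), tilt one end of it in under the lip of the orange box and lower the other end without letting it fall in, until all three tiles lie flat and fully home on the box floor. Do not disturb the miniatures, the yellow paint pot or the green-capped bottle.

Things in the scene. Friction and masses are not known exactly. Their poses are not given: they have to be found in the camera images.
- tile_0: cast-resin terrain tile, a flat rectangle 64 (its x) x 46 (its y) x 5 thick (its z), 30 g, loose; origin at the centre of its underside. Grey stone look; bottom of the pile at the start, resting on the rack's foot.
- tile_1: cast-resin terrain tile, a flat rectangle 64 (its x) x 46 (its y) x 5 thick (its z), 30 g, loose; origin at the centre of its underside. Brown earth look; in the middle of the pile.
- tile_2: cast-resin terrain tile, a flat rectangle 64 (its x) x 46 (its y) x 5 thick (its z), 30 g, loose; origin at the centre of its underside. Green grass look; top of the pile. The three lie squarely on one another, 15 mm high in all, nothing joins them.
- rack: grey tile rack, fixed to the desk; origin at the centre of its underside, z up. The pile lies along its x between two rails (56 long, 26 high above the desk, 50 apart inside, 8 thick) on a foot 44 long and 6 high. Both ends are open and the pile overhangs the foot there by 10, so its ends are free for fingers; the rails cover its long sides.
- rack_in (a point): centre of the rack's foot, on its top face, 6 above the desk. The desk top is the plane z = 0; left of about y = 0.18 m it carries a flat cutting mat 2 thick, on which rack or box may stand (heights are given from the desk top all the same). The desk around x = 0.55, y = 0.02 m is always free, 8 cm each way; a blue vice about 10 cm high stands at x = 0.39, y = 0.10 m.
- tile_box: orange storage box, fixed to the desk, 77 (its x) x 58 (its y) outside, walls 4 thick; origin at the centre of its underside, z up. The -x end has a wall with a lip over it (point box_lip); the +x end wall is 20 high above the desk. The long sides are open for fingers from x = -28 to 28; only corner walls 10.5 long stand there, as high as their end wall.
- box_in (a point): centre of the box's inner floor, axes as the box. The floor is 6 above the desk; the inside is 69 long (x -34.5 to 34.5) and 50 wide (y -25 to 25). In the finger gaps, for |x| under 24, the floor ends at |y| = 20 and the desk lies open beside it.
- box_lip (a point): middle of the lip's free lower edge, at x = -25.5 of the box, 30 above the desk. The solid lip reaches from here to the -x end wall (9 deep inside the box, 4 thick, full width), so the pile must go in under it in -x.
- mini_a: dark grey miniature figure on a round base, 29x30x34, loose; to be left alone. Origin under its base.
- mini_b: dark grey miniature figure on a round base, 32x29x34, loose; to be left alone. Origin under its base.
- yellow_pot: small yellow paint pot with a black cap, 30x30x49, loose; to be left alone. Origin under its base.
- green_bottle: small pale bottle with a green cap, 34x34x59, loose; to be left alone. Origin under its base.
Things that resemble listed ones, but are neither listed nor needed, are in the scene too. There is more than one size of the rack; the one meant has the size given above.

How it is judged:
By the outcome, as a careful person would: the job done as asked, in the order asked, and still so for the second after the job is handed in, with the robot touching nothing.
It also fails if it takes over 58 s, if anything falls off the work surface, if the arm or the gripper's body presses on something with over 40 N, if the wrist force passes 120 N, or if a joint passes its speed limit or range.

## Working session

There is one attempt and no reset: what is moved stays moved. The work goes in short steps, Python scripts to look and compute and a shell command to move; the robot and the scene stay as the last step left them, time stands still between calls to the robot, and variables do not carry over. Pictures are saved under pics/ and viewed, at most 10 in all, crops included, and the job is handed in when it is done.

```bash
mkdir -p pics; cat > h.py <<'E'
import numpy as np, cv2
from station import robot
def ray(f,uv):
    R=cv2.Rodrigues(np.array(f["rvec"],float))[0];t=np.array(f["tvec"],float).ravel()
    fl=f["pixels"].shape[0]/2/np.tan(np.radians(f["fov_y"])/2)
    d=R.T@np.array([(uv[0]-f["cx"])/fl,(uv[1]-f["cy"])/fl,1]); return -R.T@t,d
def onz(f,uv,z):
    o,d=ray(f,uv); return o+d*(z-o[2])/d[2]
def proj(f,P):
    R=cv2.Rodrigues(np.array(f["rvec"],float))[0];t=np.array(f["tvec"],float).ravel()
    fl=f["pixels"].shape[0]/2/np.tan(np.radians(f["fov_y"])/2)
    c=np.atleast_2d(P)@R.T+t; return c[:,:2]/c[:,2:]*fl+[f["cx"],f["cy"]]
E
python3 - <<'E'
from h import *
np.set_printoptions(precision=4,suppress=True)
ims=[]
for n in("scene","top"):
    f=robot.grab_frame(n); cv2.imwrite(f"pics/{n}0.png",f["pixels"])
    print(n,ray(f,(280,210)),f["fov_y"],f["cx"],f["cy"])
    for th,z in(("tile_2",.016),("rack",0),("rack_in",.006),("tile_box",0),("box_in",.006),("box_lip",.03),("mini_a",0),("yellow_pot",0),("green_bottle",0)):
        for d in robot.tip_of(th,f)[:4]: print(th,round(d["score"],2),np.round(d["uv"]),onz(f,d["uv"],z)[:2])
print(robot.observe(), robot.grip_depth)
E
```

```text
scene (array([0.461 , 0.9333, 0.5822]), array([ 0.0949, -0.8568, -0.5069])) 50.089790993384796 280.50616369645076 205.67489506092937
tile_2 0.81 [298. 280.] [0.5014 0.2417]
tile_2 0.56 [296. 281.] [0.5055 0.2455]
rack 0.81 [197. 296.] [0.6946 0.2895]
rack 0.72 [326. 346.] [0.4433 0.3909]
rack 0.66 [296. 288.] [0.5052 0.2484]
rack_in 0.95 [201. 290.] [0.6874 0.2788]
rack_in 0.74 [293. 286.] [0.5119 0.2487]
rack_in 0.74 [324. 345.] [0.448  0.3939]
tile_box 0.67 [316. 185.] [ 0.4844 -0.1994]
box_in 0.52 [314. 185.] [ 0.4886 -0.1891]
box_lip 0.7 [325. 179.] [ 0.4608 -0.1801]
mini_a 0.52 [178. 236.] [0.793  0.0923]
yellow_pot 0.5 [237. 246.] [0.648  0.1175]
green_bottle 0.8 [364. 216.] [ 0.3569 -0.0452]
top (array([0.3512, 0.0709, 1.1618]), array([ 0.1953,  0.0165, -0.9807])) 51.47200236533593 285.7905723374731 210.14671564203167
tile_2 0.73 [222. 238.] [0.5065 0.2463]
rack 0.67 [161. 263.] [0.4445 0.4093]
rack 0.6 [202. 174.] [0.6894 0.3036]
rack 0.52 [220. 240.] [0.5025 0.2517]
rack_in 0.81 [164. 262.] [0.4479 0.3998]
rack_in 0.71 [220. 239.] [0.5052 0.251 ]
rack_in 0.66 [204. 170.] [0.
[... 167 characters left out ...]
0.4633 -0.1837]
mini_a 0.56 [270. 142.] [0.7782 0.1163]
mini_a 0.39 [315. 173.] [ 0.6845 -0.0066]
yellow_pot 0.49 [271. 192.] [0.6327 0.115 ]
green_bottle 0.5 [336. 291.] [ 0.364  -0.0527]
{'clock': 1.0, 'joints': array([57.72  , 14.8175,  1.2309, 76.4136, -0.    , 81.2556]), 'joint_vel': array([ 0.0074, -0.0223,  0.0378, -0.0703, -0.02  ,  0.1115]), 'joint_efforts': array([  0.0013, -55.5391,  34.4737,   0.0013,  -0.0003,   0.    ]), 'position': array([0.2196, 0.5042, 0.2313]), 'tool_rot': array([-179.9998,    0.    ,  156.4644]), 'contact_force': array([0.5098, 0.5095, 0.2319]), 'ft_torque': array([ 0.0328, -0.0426,  0.0396]), 'gripper_force': 0.0, 'finger_gap': 0.9978660200733162} -0.0187
```

View images.

View pics/top0.png

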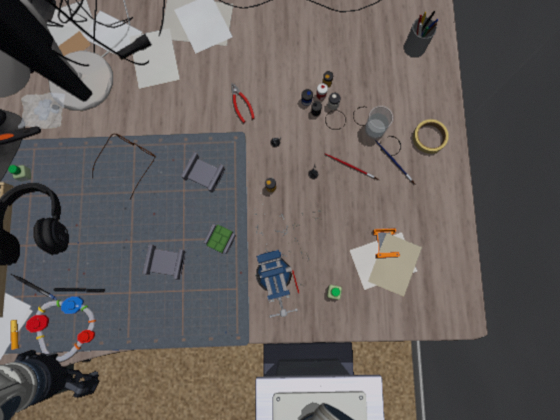

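View pics/scene0.png

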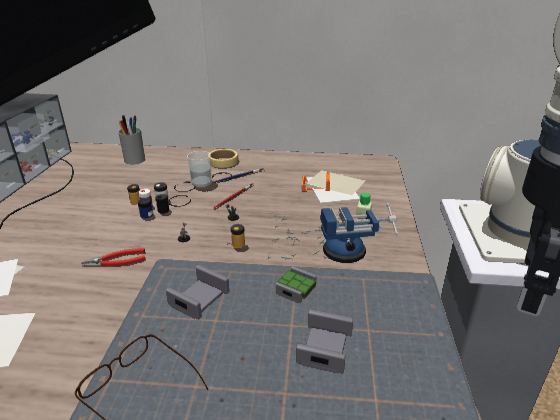

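Rack candidates in the top view are an empty one at (203,172), an empty one at (164,262), and the one holding the green-topped pile at (220,238). I choose the last because the tiles are in it. The box is at (386,244), with the lip presumably at its lower end. The bottle is at (335,293), the pot at (270,185), and the minis at (275,142) and (313,173). Next is a close crop to check the choice.

```bash
python3 - <<'E'
from h import *
np.set_printoptions(precision=4,suppress=True)
f=robot.grab_frame("top");p=f["pixels"];g=robot.grab_frame("scene")
def crop(im,u,v,w=24):
    return cv2.resize(im[v-w:v+w,u-w:u+w],(380,380),interpolation=cv2.INTER_CUBIC)
cv2.imwrite("pics/c1.png",np.hstack([crop(p,220,238),crop(p,386,243)]))
hsv=cv2.cvtColor(p,cv2.COLOR_BGR2HSV)
m=cv2.inRange(hsv,(40,90,40),(80,255,255)); m[:, :190]=0;m[:,250:]=0;m[:210]=0;m[270:]=0
pts=np.argwhere(m>0)[:,::-1].astype(float)
W=np.array([onz(f,q,.021)[:2] for q in pts])
r=cv2.minAreaRect((W*1000).astype(np.float32));print("green top",r,W.mean(0),len(pts))
m=cv2.inRange(hsv,(5,150,80),(20,255,255)); m[:,:360]=0;m[:,410:]=0;m[:220]=0;m[270:]=0
W=np.array([onz(f,q,.02)[:2] for q in np.argwhere(m>0)[:,::-1].astype(float)])
r=cv2.minAreaRect((W*1000).astype(np.float32));print("orange",r,W.mean(0),cv2.boxPoints(r))
E
```

```text
green top ((505.92791748046875, 251.83407592773438), (45.769283294677734, 61.01015853881836), 62.78461456298828) [0.5057 0.2518] 402
orange ((486.5458068847656, -186.5323486328125), (76.87538146972656, 59.724849700927734), 5.276881694793701) [ 0.4845 -0.1865] [[ 445.5246 -160.3315]
 [ 451.0174 -219.8033]
 [ 527.567  -212.7332]
 [ 522.0742 -153.2614]]
```

View pics/c1.png

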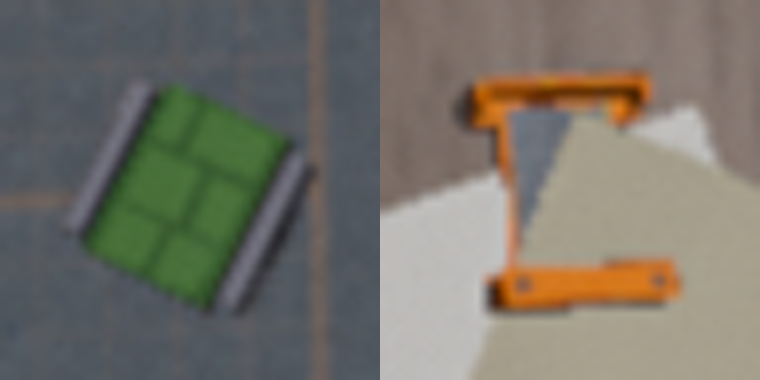

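The crop confirms the choice: the tiled rack is at (220,238), with its rails running up-right at about -27°. The box lip is the lower bar at (386,252), towards world -x, with the low wall at (384,231). Next I fit models to the masks in both views.

```bash
cat > fit.py <<'E'
from h import *
from scipy.optimize import minimize
def bx(x0,x1,y0,y1,z0,z1): return np.array([[x,y,z] for x in(x0,x1) for y in(y0,y1) for z in(z0,z1)])/1000
BOX=[bx(-38.5,-34.5,-29,29,0,34),bx(-34.5,-25.5,-29,29,30,34),bx(34.5,38.5,-29,29,0,20)]+\
    [bx(a,b,s*25,s*29,0,h) for s in(1,-1) for a,b,h in((-38.5,-28,34),(28,38.5,20))]
BFL=[bx(-34.5,34.5,-25,25,0,6)]
S=8
def place(parts,p):
    c,s=np.cos(p[2]),np.sin(p[2]);R=np.array([[c,-s,0],[s,c,0],[0,0,1]])
    z=p[3] if len(p)>3 else 0
    return [q@R.T+[p[0],p[1],z] for q in parts]
def sil(f,parts,win):
    u,v,w,h=win;im=np.zeros((h*S,w*S),np.uint8)
    for q in parts:
        a=(proj(f,q)-[u-.5,v-.5])*S
        cv2.fillConvexPoly(im,cv2.convexHull(np.round(a).astype(np.int32)),255)
    return cv2.resize(im,(w,h),interpolation=cv2.INTER_AREA)/255.
def fit(frames,wins,masks,parts,p0,ign=None,free=3):
    def cost(d):
        p=np.array(p0,float);p[:free]+=np.array(d)*[.003,.003,.06,.003][:free];e=0
        for f,w,m in zip(frames,wins,masks):
            s=sil(f,place(parts,p),w);W=1
            if ign: W=1-np.clip(sil(f,place(ign,p),w)-s,0,1)
            e+=(W*np.abs(s-m)).sum()/max(m.sum(),1)
        return e
    b=min((minimize(cost,x0,method="Nelder-Mead",options=dict(xatol=.01,fatol=1e-4,initial_simplex=np.vstack([x0]+[np.array(x0)+np.eye(free)[i]*1.5 for i in range(free)]))) for x0 in (np.zeros(free),np.full(free,-.7))),key=lambda r:r.fun)
    p=np.array(p0,float);p[:free]+=b.x*np.array([.003,.003,.06,.003][:free]);return p,b.fun
def win(f,c,r=.075):
    a=proj(f,np.array([[c[0]+i*r,c[1]+j*r,z] for i in(-1,1) for j in(-1,1) for z in(0,.03)]));lo=np.floor(a.min(0)).astype(int);hi=np.ceil(a.max(0)).astype(int)
    return (lo[0],lo[1],hi[0]-lo[0],hi[1]-lo[1])
def mask(f,w,lo,hi):
    h=cv2.cvtColor(f["pixels"],cv2.COLOR_BGR2HSV)[w[1]:w[1]+w[3],w[0]:w[0]+w[2]]
    return (cv2.inRange(h,lo,hi)>0).astype(float)
OR=((5,130,60),(22,255,255));GR=((40,90,30),(80,255,255))
E
python3 - <<'E'
from fit import *
np.set_printoptions(precision=4,suppress=True)
F=[robot.grab_frame(n) for n in("top","scene")]
def run(name,parts,p0,rng,ign=None,r=.075):
    ws=[win(f,p0,r) for f in F];ms=[mask(f,w,*rng) for f,w in zip(F,ws)]
    for sel in([0,1],[0],[1]):
        p,e=fit([F[i] for i in sel],[ws[i] for i in sel],[ms[i] for i in sel],parts,p0,ign)
        print(name,sel,p[:2],np.degrees(p[2]),e)
run("box",BOX,[.4845,-.1865,.09],OR,BFL)
run("tile",[bx(-32,32,-23,23,20.9,21)],[.506,.2518,-.475],GR,r=.06)
E
```

```text
box [0, 1] [ 0.4861 -0.1881] 2.815843914984931 0.43526963590528883
box [0] [ 0.4863 -0.1876] 3.119095643666571 0.22487636425352686
box [1] [ 0.486  -0.1904] 2.578450832549381 0.18792249894390095
tile [0, 1] [0.5053 0.2521] -26.291169774634337 0.1892269414587082
tile [0] [0.506 0.252] -26.550601625330966 0.0692940203376636
tile [1] [0.5048 0.251 ] -25.980470995593127 0.11064193312179643
```

```bash
python3 -m jog '[[[0.52,-0.458,0],0.989],[[0.52,-0.458,0],0.989],[[0.52,-0.458,0],0.989],[[0.52,-0.458,0],0.989],[[0.52,-0.458,0],0.989],[[0.52,-0.458,0],0.989],[[0.52,-0.458,0],0.989],[[0.52,-0.458,0],0.989],[[0.52,-0.458,0],0.989],[[0.52,-0.458,0],0.989],[[0.52,-0.458,0],0.989],[[0,0,-1],0],[[0,0,-1],0],[[0,0,-0.8],0],[[0,0,0],0],[[0,0,0],0]]' 0 20
```

```text
clock: 2.8
position: [0.5058, 0.2524, 0.092]
tool_rot: [180.0, -0.0, -116.5]
contact_force: [0.6, 0.5, -0.1]
finger_gap: 1.001
gripper_force: 0.0
```

```bash
python3 -m jog '[[[0,-0.008,-0.6],0],[[0,0,-0.6],0],[[0,0,-0.44],0],[[0,0,0],0],[[0,0,0],0]]' 0 20; python3 - <<'E'
from h import *
f=robot.grab_frame("scene");p=f["pixels"]
o=robot.observe();print(o["position"],o["contact_force"])
c=proj(f,np.array([[.506,.252,.02]]))[0].astype(int);print(c)
# mark expected tips at z=.023 
a=np.radians(-26.5);
for s in(1,-1): print(proj(f,np.array([[.5058+s*.0425*np.cos(a),.252+s*.0425*np.sin(a),z] for z in(.010,.023)])))
w=28;g=p[c[1]-w:c[1]+w,c[0]-w:c[0]+w];print(c-w);cv2.imwrite("pics/g1.png",cv2.resize(g,(560,560),interpolation=cv2.INTER_CUBIC))
E
```

```text
clock: 3.3
position: [0.507, 0.2525, 0.0116]
tool_rot: [-179.9, 0.1, -116.5]
contact_force: [-0.5, -0.7, 0.3]
finger_gap: 0.999
gripper_force: 0.0
[0.50725584 0.25258281 0.01186307] [-1.09084145  0.0914691   0.60085559]
[295 281]
[[277.54673079 278.12542551]
 [277.51507619 272.96219293]]
[[314.93960562 293.45448048]
 [315.19152275 288.16605088]]
[267 253]
```

View pics/g1.png

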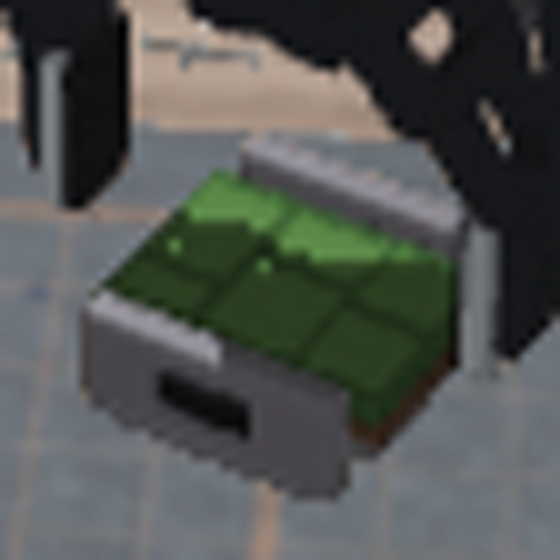

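The picture shows both fingertips about 22 mm above the desk, at pixels (274,273) and (315,290), which confirms the 13 mm set-back. The right pad is a little nearer its tile end than the left one.

```bash
python3 -m jog '[[[-0.03,0.01,-0.14],0],[[0,0,-0.135],0],[[0,0,0],0],[[0,0,0],0]]' 0 30; python3 -m jog '[[[0,0,0],0],[[0,0,0],0],[[0,0,0],0],[[0,0,0],0],[[0,0,0],0],[[0,0,0],0],[[0,0,0],0],[[0,0,0],0]]' 1 30
```

```text
clock: 3.75
position: [0.5041, 0.2524, -0.0045]
tool_rot: [180.0, -0.0, -116.5]
contact_force: [-0.1, -0.2, 0.3]
finger_gap: 1.001
gripper_force: 0.0
clock: 4.55
position: [0.5047, 0.2525, -0.0039]
tool_rot: [-179.9, 0.0, -116.5]
contact_force: [0.2, -1.2, 5.2]
finger_gap: 0.74
gripper_force: 37.3
```

Gripped, but the tips reach the mat and stand about 4 mm below the pile, which would prevent a flat set-down on the desk. I regrip 5 mm higher.

```bash
python3 -m jog '[[[0,0,0],0],[[0,0,0],0],[[0,0,0],0],[[0,0,0.1],0],[[0,0,0],0],[[0,0,0],0]]' 0.1 30; python3 -m jog '[[[0,0,0],0],[[0,0,0],0],[[0,0,0],0],[[0,0,0],0],[[0,0,0],0],[[0,0,0],0]]' 1 40
```

```text
clock: 5.15
position: [0.5043, 0.2525, 0.0007]
tool_rot: [-180.0, 0.0, -116.5]
contact_force: [0.5, -0.8, -0.8]
finger_gap: 0.9
gripper_force: 0.0
clock: 5.75
position: [0.5041, 0.2525, 0.0007]
tool_rot: [-180.0, 0.0, -116.5]
contact_force: [-1.9, 0.3, 5.6]
finger_gap: 0.743
gripper_force: 44.2
```

```bash
python3 -m jog '[[[0,0,0.1],0],[[0,0,0.2],0],[[0,0,0.4],0],[[0,0,0.5],0],[[0,0,0.5],0],[[0,0,0.3],0],[[0,0,0],0]]' 1 40; python3 -m jog '[[[0.152,-0.5,0],0.4],[[0.152,-0.775,0],0.6],[[0.152,-0.775,0],0.6],[[0.152,-0.775,0],0.6],[[0.152,-0.775,0],0.6],[[0.152,-0.65,0],0.6],[[0,-0.4,0],0.275],[[0,0,0],0],[[0,0,0],0]]'; python3 - <<'E'
from h import *
f=robot.grab_frame("scene");p=f["pixels"]
c=proj(f,np.array([[.55,.02,.11]]))[0].astype(int);w=45
cv2.imwrite("pics/g2.png",cv2.resize(p[c[1]-w:c[1]+w,c[0]-w:c[0]+w],(540,540),interpolation=cv2.INTER_CUBIC))
E
```

```text
clock: 6.45
position: [0.5053, 0.2528, 0.1032]
tool_rot: [-179.8, 0.2, -116.5]
contact_force: [0.4, 0.2, -1.0]
finger_gap: 0.742
gripper_force: 44.3
clock: 7.35
position: [0.5493, 0.0199, 0.0999]
tool_rot: [179.9, 0.0, -87.2]
contact_force: [0.1, -0.2, -1.0]
finger_gap: 0.737
gripper_force: 44.3
```

View pics/g2.png

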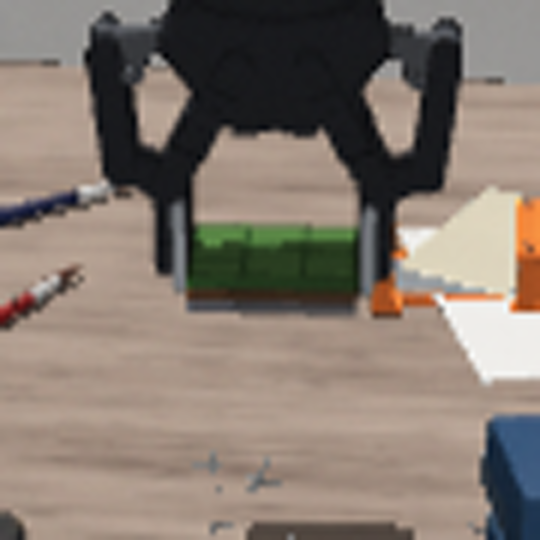

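All three layers (green, brown, grey) hang together between the pads, level. Next I lower them onto the desk.

```bash
python3 -m jog '[[[0,0,-0.3],0],[[0,0,-0.5],0],[[0,0,-0.5],0],[[0,0,-0.4],0],[[0,0,-0.2],0],[[0,0,-0.1],0],[[0,0,0],0],[[0,0,0],0]]'; python3 -m jog '[[[0,0,-0.03],0],[[0,0,-0.03],0],[[0,0,0],0]]'
```

```text
clock: 8.2
position: [0.5503, 0.0201, 0.0013]
tool_rot: [-179.9, -0.0, -87.1]
contact_force: [1.2, -0.9, -0.2]
finger_gap: 0.741
gripper_force: 44.3
clock: 8.5
position: [0.5498, 0.0199, -0.0023]
tool_rot: [-180.0, -0.0, -87.1]
contact_force: [-0.1, 0.1, -1.7]
finger_gap: 0.735
gripper_force: 44.3
```

```bash
python3 -m jog '[[[0,0,-0.03],0],[[0,0,0],0],[[0,0,0],0]]';python3 -m jog '[[[0,0,-0.02],0],[[0,0,0],0],[[0,0,0],0]]'
```

```text
clock: 8.8
position: [0.5497, 0.0199, -0.004]
tool_rot: [180.0, -0.0, -87.1]
contact_force: [-0.1, 0.3, -0.4]
finger_gap: 0.74
gripper_force: 44.3
clock: 9.1
position: [0.5497, 0.0199, -0.005]
tool_rot: [180.0, 0.0, -87.1]
contact_force: [-0.7, -0.3, -0.6]
finger_gap: 0.74
gripper_force: 44.3
```

```bash
python3 -m jog '[[[0,0,-0.02],0],[[0,0,0],0],[[0,0,0],0]]';python3 -m jog '[[[0,0,-0.01],0],[[0,0,0],0],[[0,0,0],0]]'
```

```text
clock: 9.4
position: [0.5498, 0.0199, -0.0054]
tool_rot: [-180.0, -0.0, -87.1]
contact_force: [-2.4, 0.4, 6.4]
finger_gap: 0.733
gripper_force: 45.2
clock: 9.7
position: [0.5498, 0.0199, -0.0054]
tool_rot: [-179.9, -0.0, -87.1]
contact_force: [-4.4, 0.2, 12.4]
finger_gap: 0.736
gripper_force: 45.9
```

Contact at the expected height. I release, lift, turn 90°, step aside and look.

```bash
python3 -m jog '[[[0,0,0.01],0],[[0,0,0],0],[[0,0,0],0],[[0,0,0],0],[[0,0,0],0],[[0,0,0],0],[[0,0,0.3],0],[[0,0,0.6],0],[[0,0,0.8],0],[[0,0,0.8],0]]' 0 30; python3 -m jog '[[[0,0,0],-1],[[0,-0.3,0],-1],[[0,-0.3,0],-1],[[0,-0.3,0],-1],[[0,-0.3,0],-1],[[0,-0.3,0],-1],[[0,-0.3,0],-1],[[0,-0.3,0],-1],[[0,-0.3,0],-1],[[0,-0.3,0],-1],[[0,0,0],-1],[[0,0,0],-0.25],[[0,0,0],0]]'; python3 - <<'E'
from fit import *
np.set_printoptions(precision=4,suppress=True)
F=[robot.grab_frame(n) for n in("top","scene")]
p0=[.5498,.02,.05];ws=[win(f,p0,.06) for f in F];ms=[mask(f,w,*GR) for f,w in zip(F,ws)]
for sel in([0,1],[0],[1]):
    p,e=fit([F[i] for i in sel],[ws[i] for i in sel],[ms[i] for i in sel],[bx(-32,32,-23,23,14.9,15)],p0)
    print(sel,p[:2],np.degrees(p[2]),e)
ims=[]
for f,w in zip(F,ws):ims.append(cv2.resize(f["pixels"][w[1]:w[1]+w[3],w[0]:w[0]+w[2]],(390,390),interpolation=cv2.INTER_CUBIC))
cv2.imwrite("pics/d1.png",np.hstack(ims))
E
```

```text
clock: 10.7
position: [0.5493, 0.02, 0.1201]
tool_rot: [179.9, 0.0, -87.1]
contact_force: [-0.1, -0.5, -0.6]
finger_gap: 0.997
gripper_force: 0.0
clock: 12.0
position: [0.5497, -0.1152, 0.1189]
tool_rot: [180.0, -0.0, -177.1]
contact_force: [-0.4, 0.4, -0.9]
finger_gap: 1.001
gripper_force: 0.0
[0, 1] [0.5499 0.0222] 3.24610805512839 0.19502106412856923
[0] [0.5498 0.0216] 2.110929372833567 0.09467935715400216
[1] [0.55   0.0226] 4.940642246982664 0.0918954248366013
```

View pics/d1.png

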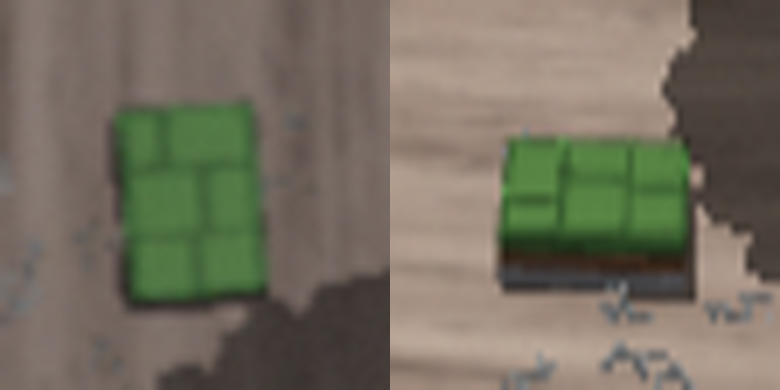

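The pile stands square on the desk, three layers clean, at (0.550, 0.022) with yaw about 3°. Next I grasp it by its long sides.

```bash
python3 -m jog '[[[0,0.4,0],0],[[0,0.6,0],0],[[0,0.6,0],0],[[0,0.6,0],0],[[0,0.54,0],0],[[0,0,-0.4],0],[[0,0,-0.7],0],[[0,0,-0.6],0],[[0,0,-0.4],0],[[0,0,-0.2],0],[[0,0,0],0],[[0,0,0],0]]' 0 20
```

```text
clock: 13.3
position: [0.5503, 0.0219, 0.0048]
tool_rot: [-180.0, 0.0, -177.1]
contact_force: [-0.1, -0.4, 0.4]
finger_gap: 0.996
gripper_force: 0.0
```

```bash
python3 -m jog '[[[0,0,-0.09],0],[[0,0,0],0],[[0,0,0],0]]'; python3 -m jog '[[[0,0,0],0],[[0,0,0],0],[[0,0,0],0],[[0,0,0],0],[[0,0,0],0],[[0,0,0],0],[[0,0,0],0],[[0,0,0],0],[[0,0,0],0]]' 1 25;  python3 -m jog '[[[0,0,0.1],0],[[0,0,0.3],0],[[0,0,0.5],0],[[0,0,0.5],0],[[0,0,0],0],[[0,0,0],0]]'
```

```text
clock: 13.6
position: [0.55, 0.0219, -0.0]
tool_rot: [-180.0, 0.0, -177.1]
contact_force: [0.3, 0.2, 0.6]
finger_gap: 1.003
gripper_force: 0.0
clock: 14.5
position: [0.5499, 0.0219, -0.0002]
tool_rot: [-180.0, 0.0, -177.1]
contact_force: [-1.3, -0.5, 5.5]
finger_gap: 0.535
gripper_force: 26.0
clock: 15.1
position: [0.5498, 0.022, 0.0697]
tool_rot: [-180.0, 0.0, -177.1]
contact_force: [-0.9, 0.7, -1.6]
finger_gap: 0.529
gripper_force: 26.1
```

```bash
python3 -m jog '[[[-0.1,-0.4,0],0],[[-0.2,-0.7,0],0],[[-0.2,-0.7,0],0],[[-0.2,-0.7,0],0],[[-0.2,-0.7,0],0],[[-0.132,-0.6,0],0],[[0,-0.392,0],0],[[0,0,0],0],[[0,0,0],0],[[0,0,0],0]]'; python3 - <<'E'
from fit import *
o=robot.observe();P=o["position"];print(P)
F=[robot.grab_frame(n) for n in("top","scene")];ims=[]
import itertools
def edges(im,f,b,o,k,col):
    q=(proj(f,b)-o+.5)*k-.5
    for i,j in itertools.combinations(range(8),2):
        if bin(i^j).count("1")==1: cv2.line(im,tuple(int(v) for v in q[i]),tuple(int(v) for v in q[j]),col,1,cv2.LINE_AA)
for f in F:
    c=proj(f,np.array([[.487,-.188,.03]]))[0].astype(int);w=26;k=7.5
    im=cv2.resize(f["pixels"][c[1]-w:c[1]+w,c[0]-w:c[0]+w],(390,390),interpolation=cv2.INTER_CUBIC)
    for b in place(BOX[:3],[.4862,-.1882,np.radians(2.9)]): edges(im,f,b,c-w,k,(255,0,0))
    for b in place([bx(-32,32,-23,23,0,15)],[P[0],P[1],np.radians(2.9),P[2]]): edges(im,f,b,c-w,k,(255,0,255))
    ims.append(im)
cv2.imwrite("pics/o1.png",np.hstack(ims))
E
```

```text
clock: 16.1
position: [0.4978, -0.1867, 0.0689]
tool_rot: [179.9, -0.1, -177.1]
contact_force: [-1.3, -0.4, -0.8]
finger_gap: 0.531
gripper_force: 26.1
[ 0.49781036 -0.18666769  0.06889414]
```

View pics/o1.png

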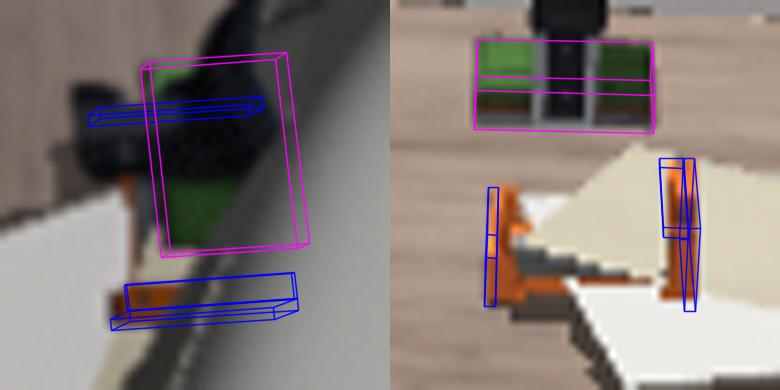

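The held pile matches the camera overlay (magenta) closely. The box overlay (blue) looks about 1 px long at its +x end, crop pixel 485 against the observed 497. I check that numerically.

```bash
python3 - <<'E'
from fit import *
np.set_printoptions(precision=4,suppress=True)
f=robot.grab_frame("scene")
class T(dict):pass
f0=dict(f);f0["pixels"]=cv2.imread("pics/scene0.png");t0=robot.grab_frame("top");t0=dict(t0);t0["pixels"]=cv2.imread("pics/top0.png")
w=win(f,[.486,-.188],.06)
m=mask(f,w,(3,110,40),(24,255,255))
s=sil(f,place(BOX+[bx(-24,24,-20,20,0,6),bx(-34.5,-24,-25,25,0,6),bx(24,34.5,-25,25,0,6)],[.4862,-.1882,np.radians(2.9)]),w)
print(w)
for r in range(w[3]):
    if s[r].sum()+m[r].sum()>0: print(w[1]+r,"".join(".m s#"[0 if 0 else (int(a>0)*1 if b<.5 else 3+int(a>0))] for a,b in zip(m[r],s[r])))
rng=((3,110,40),(24,255,255))
for ff,n in((f0,"scene"),(t0,"top")):
    w=win(ff,[.486,-.188]);mm=mask(ff,w,*rng)
    for yaw in (0,2,3,4,6):
        p,e=fit([ff],[w],[mm],BOX,[.485,-.188,np.radians(yaw)],BFL,free=2);print(n,yaw,p[:2],round(e,3))
E
```

```text
(np.int64(291), np.int64(167), np.int64(47), np.int64(32))
172 ..................................s#s##........
173 ..................................s####........
174 ..................................s####........
175 ..................................s####........
176 ...........s###...................s####........
177 ...........####...................s####........
178 ...........####...................s####........
179 ...........####...................s####........
180 ...........####mm.................s####........
181 ...........#####m.................s####s.......
182 ...........###sssssssssssssssssssss####........
183 ...........###sssssssssssssssssssss####........
184 ...........###sssssssssssssssssssss####........
185 ...........####ssssssssssssssssssss####........
186 ...........####ssssssssssssssssssss####........
187 ...........#####sssssssssssssssssss####........
188 ...........##########ss#######s##ss####........
189 ...........###########ssssssssssss#####........
190 ...........#####ssssssssssssssssss#####........
191 ...........#####.................ssssss........
192 ...................................ssss........
scene 0 [ 0.4855 -0.1905] 0.212
scene 2 [ 0.4858 -0.1901] 0.188
scene 3 [ 0.4861 -0.1894] 0.183
scene 4 [ 0.4859 -0.1898] 0.193
scene 6 [ 0.4852 -0.1909] 0.261
top 0 [ 0.4877 -0.1863] 0.218
top 2 [ 0.4866 -0.1869] 0.19
top 3 [ 0.4868 -0.1876] 0.193
top 4 [ 0.4865 -0.1877] 0.199
top 6 [ 0.487  -0.1883] 0.235
```

```bash
python3 - <<'E'
from fit import *
np.set_printoptions(precision=2,suppress=True)
f=robot.grab_frame("scene")
c=proj(f,np.array([[.487,-.188,.03]]))[0];print(c)
p=place([np.array([[.0385,.029,.02],[.0385,.029,0],[.0345,.029,.02],[.028,.029,.02],[-.028,.029,.034],[-.0385,.029,.034],[-.0385,.029,0],[-.0385,-.029,.034]])],[.4862,-.1882,np.radians(2.9)])[0]
print(proj(f,p))
P=f["pixels"].astype(int)
for r in (178,184): print(r,[tuple(P[r,x]) for x in range(299,309)]);print([tuple(P[r,x]) for x in range(323,333)])
print([tuple(P[r,328]) for r in range(168,196)]); print([tuple(P[r,304]) for r in range(172,196)])
E
```

```text
[315.19 177.29]
[[301.3  184.93]
 [301.14 191.41]
 [302.77 184.97]
 [305.15 185.03]
 [326.02 180.94]
 [329.91 181.04]
 [329.25 192.13]
 [329.14 171.76]]
178 [(np.int64(146), np.int64(160), np.int64(180)), (np.int64(145), np.int64(160), np.int64(179)), (np.int64(146), np.int64(160), np.int64(178)), (np.int64(87), np.int64(128), np.int64(188)), (np.int64(64), np.int64(144), np.int64(244)), (np.int64(33), np.int64(75), np.int64(158)), (np.int64(33), np.int64(76), np.int64(158)), (np.int64(130), np.int64(147), np.int64(171)), (np.int64(230), np.int64(233), np.int64(235)), (np.int64(230), np.int64(233), np.int64(235))]
[(np.int64(186), np.int64(210), np.int64(217)), (np.int64(186), np.int64(209), np.int64(217)), (np.int64(187), np.int64(211), np.int64(219)), (np.int64(30), np.int64(64), np.int64(131)), (np.int64(27), np.int64(62), np.int64(129)), (np.int64(27), np.int64(63), np.int64(129)), (np.int64(27), np.int64(64), np.int64(131)), (np.int64(186), np.int64(209), np.int64(218)), (np.int64(187), np.int64(210), np.int64(219)), (np.int64(186), np.int64(210), np.int64(218))]
184 [(np.int64(
[... 2590 characters left out ...]
), np.int64(152)), (np.int64(26), np.int64(62), np.int64(132)), (np.int64(27), np.int64(62), np.int64(129)), (np.int64(26), np.int64(60), np.int64(128)), (np.int64(25), np.int64(57), np.int64(121)), (np.int64(33), np.int64(74), np.int64(153)), (np.int64(33), np.int64(77), np.int64(158)), (np.int64(33), np.int64(75), np.int64(158)), (np.int64(33), np.int64(75), np.int64(157)), (np.int64(32), np.int64(75), np.int64(156)), (np.int64(32), np.int64(75), np.int64(156)), (np.int64(44), np.int64(60), np.int64(92)), (np.int64(115), np.int64(128), np.int64(147)), (np.int64(124), np.int64(136), np.int64(156)), (np.int64(129), np.int64(141), np.int64(162)), (np.int64(125), np.int64(137), np.int64(157))]
```

The box fit holds to within a pixel, so I use centre (0.4866, -0.1875) and yaw about 3°. Now I press the +x end of the pile on the low wall so that it pivots in the pads, -x end down.

```bash
python3 -m jog '[[[0,0,-0.3],0],[[0,0,-0.3],0],[[0,0,-0.25],0],[[0,0,-0.05],0],[[0,0,0],0],[[0,0,0],0]]' 1 20; python3 -m jog '[[[0,0,-0.04],0],[[0,0,-0.02],0],[[0,0,-0.02],0],[[0,0,0],0]]'
```

```text
clock: 16.95
position: [0.4985, -0.1877, 0.0251]
tool_rot: [-180.0, 0.0, -177.1]
contact_force: [-0.3, -1.2, -0.3]
finger_gap: 0.534
gripper_force: 26.1
clock: 17.35
position: [0.4981, -0.1876, 0.0205]
tool_rot: [180.0, 0.0, -177.1]
contact_force: [-0.7, -0.1, -0.5]
finger_gap: 0.528
gripper_force: 26.1
```

```bash
python3 -m jog '[[[0,0,-0.02],0],[[0,0,-0.02],0],[[0,0,0],0],[[0,0,0],0]]'; python3 -m jog '[[[0,0,-0.02],0],[[0,0,-0.02],0],[[0,0,0],0],[[0,0,0],0]]'
```

```text
clock: 17.75
position: [0.4981, -0.1877, 0.0192]
tool_rot: [-180.0, 0.0, -177.1]
contact_force: [-2.9, 0.4, 7.0]
finger_gap: 0.532
gripper_force: 27.2
clock: 18.15
position: [0.4978, -0.1877, 0.0173]
tool_rot: [-180.0, -0.0, -177.1]
contact_force: [-3.9, 1.0, 9.9]
finger_gap: 0.529
gripper_force: 28.0
```

```bash
python3 -m jog '[[[0,0,-0.02],0],[[0,0,-0.02],0],[[0,0,-0.02],0],[[0,0,-0.02],0],[[0,0,0],0],[[0,0,0],0]]'; python3 -m jog '[[[0,0,-0.02],0],[[0,0,-0.02],0],[[0,0,-0.02],0],[[0,0,0],0],[[0,0,0],0]]'; python3 - <<'E'
from fit import *
o=robot.observe();P=o["position"];print(P,o["contact_force"])
f=robot.grab_frame("scene")
c=proj(f,np.array([[.487,-.188,.03]]))[0].astype(int);w=26
cv2.imwrite("pics/t1.png",cv2.resize(f["pixels"][c[1]-w:c[1]+w,c[0]-w:c[0]+w],(572,572),interpolation=cv2.INTER_CUBIC))
E
```

```text
clock: 18.75
position: [0.4977, -0.1877, 0.0133]
tool_rot: [-180.0, -0.0, -177.1]
contact_force: [-5.5, 1.2, 11.3]
finger_gap: 0.537
gripper_force: 29.3
clock: 19.25
position: [0.4978, -0.1878, 0.0118]
tool_rot: [-179.9, 0.0, -177.1]
contact_force: [-10.1, 3.4, 27.4]
finger_gap: 0.532
gripper_force: 31.9
[ 0.49776978 -0.18780838  0.01176343] [-10.14589321   3.38582901  27.44607997]
```

View pics/t1.png

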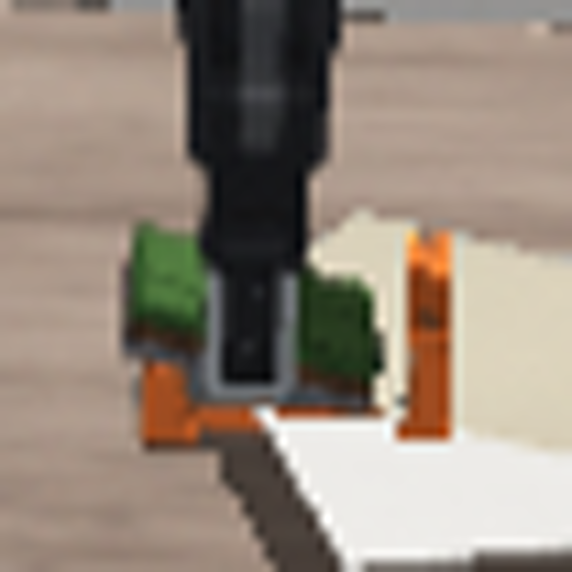

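The pile is tilted about 15° in the pads. Its low end is at crop (378,400) near the floor, clear of the lip wall at (410-450), and its high end rests on the low wall. Next I slide it in under the lip.

```bash
python3 -m jog '[[[0,0,0.03],0],[[0,0,0.02],0],[[0,0,0],0]]'; python3 -m jog '[[[-0.05,0,0],0],[[-0.06,0.003,0],0],[[-0.06,0.003,0],0],[[-0.03,0,0],0],[[0,0,0],0],[[0,0,0],0]]'
```

```text
clock: 19.6
position: [0.4982, -0.1877, 0.0122]
tool_rot: [-180.0, 0.0, -177.1]
contact_force: [-2.1, -0.3, 5.2]
finger_gap: 0.532
gripper_force: 29.2
clock: 20.2
position: [0.488, -0.1874, 0.0119]
tool_rot: [180.0, -0.0, -177.1]
contact_force: [0.3, 0.3, -1.3]
finger_gap: 0.527
gripper_force: 28.4
```

```bash
python3 -m jog '[[[-0.03,0,0],0],[[0,0,0],0],[[0,0,0],0]]'; python3 -m jog '[[[0,0,-0.02],0],[[0,0,-0.02],0],[[0,0,0],0],[[0,0,0],0]]'
```

```text
clock: 20.5
position: [0.4866, -0.1874, 0.012]
tool_rot: [180.0, -0.0, -177.1]
contact_force: [0.2, 0.3, -0.4]
finger_gap: 0.536
gripper_force: 28.4
clock: 20.9
position: [0.4872, -0.1874, 0.0106]
tool_rot: [-180.0, 0.1, -177.1]
contact_force: [-0.0, 1.6, 6.5]
finger_gap: 0.533
gripper_force: 29.3
```

```bash
python3 -m jog '[[[0,0,-0.02],0],[[0,0,-0.02],0],[[0,0,0],0],[[0,0,0],0]]'
```

```text
clock: 21.3
position: [0.4876, -0.1876, 0.0091]
tool_rot: [-179.9, 0.1, -177.1]
contact_force: [0.7, 1.7, 9.2]
finger_gap: 0.532
gripper_force: 30.0
```

```bash
python3 -m jog '[[[0,0,-0.02],0],[[0,0,-0.02],0],[[0,0,0],0],[[0,0,0],0]]';python3 -m jog '[[[0,0,-0.02],0],[[0,0,-0.02],0],[[0,0,0],0],[[0,0,0],0]]'
```

```text
clock: 21.7
position: [0.4879, -0.1878, 0.0073]
tool_rot: [-179.9, 0.2, -177.1]
contact_force: [1.2, 1.4, 10.7]
finger_gap: 0.532
gripper_force: 30.5
clock: 22.1
position: [0.4881, -0.1879, 0.0053]
tool_rot: [-179.9, 0.2, -177.1]
contact_force: [1.4, 1.2, 11.1]
finger_gap: 0.531
gripper_force: 30.8
```

```bash
python3 -m jog '[[[0,0,-0.02],0],[[0,0,-0.01],0],[[0,0,0],0],[[0,0,0],0]]'; python3 - <<'E'
from fit import *
f=robot.grab_frame("scene")
c=proj(f,np.array([[.487,-.188,.03]]))[0].astype(int);w=26
cv2.imwrite("pics/t2.png",cv2.resize(f["pixels"][c[1]-w:c[1]+w,c[0]-w:c[0]+w],(572,572),interpolation=cv2.INTER_CUBIC))
E
```

```text
clock: 22.5
position: [0.4884, -0.188, 0.0039]
tool_rot: [-179.9, 0.2, -177.1]
contact_force: [1.7, 1.1, 9.9]
finger_gap: 0.529
gripper_force: 31.0
```

View pics/t2.png

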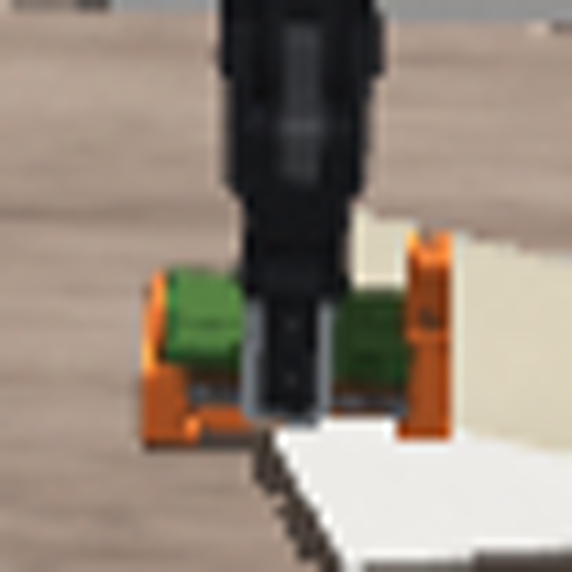

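The pile is inside, under the lip and almost level. The left (+x) end is still slightly high: its top is at row 270, against 290 on the right. I keep lowering.

```bash
python3 -m jog '[[[0,0,-0.02],0],[[0,0,-0.01],0],[[0,0,0],0],[[0,0,0],0]]'; python3 -m jog '[[[0,0,-0.02],0],[[0,0,0],0],[[0,0,0],0]]'
```

```text
clock: 22.95
position: [0.4885, -0.1881, 0.0025]
tool_rot: [-179.9, 0.2, -177.1]
contact_force: [3.5, 0.8, 11.3]
finger_gap: 0.53
gripper_force: 31.3
clock: 23.25
position: [0.4886, -0.1881, 0.0018]
tool_rot: [-179.9, 0.3, -177.1]
contact_force: [1.5, 1.7, 15.8]
finger_gap: 0.535
gripper_force: 32.0
```

```bash
python3 -m jog '[[[0,0,-0.02],0],[[0,0,0],0],[[0,0,0],0]]'; python3 - <<'E'
from fit import *
np.set_printoptions(precision=4,suppress=True)
f=robot.grab_frame("scene");w=win(f,[.487,-.188],.06);m=mask(f,w,(35,70,20),(85,255,255))
print(w)
for r in range(w[3]):
    if m[r].any(): print(w[1]+r,"".join(".#"[int(a)] for a in m[r]))
# expected rows of near top / far top edges if flat at z=21, at both ends
for z in(.021,.024):
  print(z,proj(f,place([np.array([[x,y,z] for y in(.023,-.023) for x in(.030,-.024)])],[.4885,-.188,.052])[0]))
E
```

```text
clock: 23.55
position: [0.4886, -0.1881, 0.0017]
tool_rot: [-179.9, 0.3, -177.1]
contact_force: [-1.4, 2.9, 27.1]
finger_gap: 0.531
gripper_force: 33.4
(np.int64(291), np.int64(167), np.int64(47), np.int64(32))
177 .............#######...........................
178 .............#######.........#####.............
179 .............#######.........#####.............
180 .............#######.........#####.............
181 .............#######........######.............
182 .............#######.........######............
183 .............#######........#######............
184 ...............#####........#######............
185 ............................#######............
0.021 [[303.6211 183.6825]
 [323.4113 184.1609]
 [303.8091 176.2681]
 [322.978  176.716 ]]
0.024 [[303.6476 182.7045]
 [323.462  183.1814]
 [303.8349 175.3121]
 [323.0265 175.7584]]
```

Force jumped with no further descent, and the green top edges match the rows for a flat pile at 21 mm. The pile is seated, so I release and lift straight up.

```bash
python3 -m jog '[[[0,0,0.01],0],[[0,0,0],0],[[0,0,0],0],[[0,0,0],0],[[0,0,0],0],[[0,0,0],0]]' 0.25 20; python3 -m jog '[[[0,0,0.2],0],[[0,0,0.5],0],[[0,0,0.8],0],[[0,0,0.8],0],[[0.3,0.5,0.5],0],[[0.3,0.8,0],0],[[0.3,0.8,0],0],[[0.3,0.8,0],0],[[0,0.8,0],0],[[0,0.5,0],0],[[0,0,0],0]]' 0.25; python3 - <<'E'
from fit import *
np.set_printoptions(precision=4,suppress=True)
F=[robot.grab_frame(n) for n in("top","scene")];ims=[]
for f in F:
    c=proj(f,np.array([[.487,-.188,.02]]))[0].astype(int);w=24
    ims.append(cv2.resize(f["pixels"][c[1]-w:c[1]+w,c[0]-w:c[0]+w],(390,390),interpolation=cv2.INTER_CUBIC))
cv2.imwrite("pics/e1.png",np.hstack(ims))
for th in("mini_a","yellow_pot","green_bottle"):
    for d in robot.tip_of(th,F[0])[:2]: print(th,d["score"],onz(F[0],d["uv"],0)[:2])
E
```

```text
clock: 24.2
position: [0.4866, -0.1874, -0.0007]
tool_rot: [180.0, -0.0, -177.1]
contact_force: [-0.1, 0.3, -0.7]
finger_gap: 0.752
gripper_force: 0.0
clock: 25.3
position: [0.5463, 0.0255, 0.1403]
tool_rot: [180.0, 0.0, -176.9]
contact_force: [0.3, 0.2, 0.6]
finger_gap: 0.751
gripper_force: 0.0
mini_a 0.41 [0.7717 0.1035]
yellow_pot 0.49 [0.642  0.1105]
green_bottle 0.23 [0.5123 0.2561]
```

View pics/e1.png

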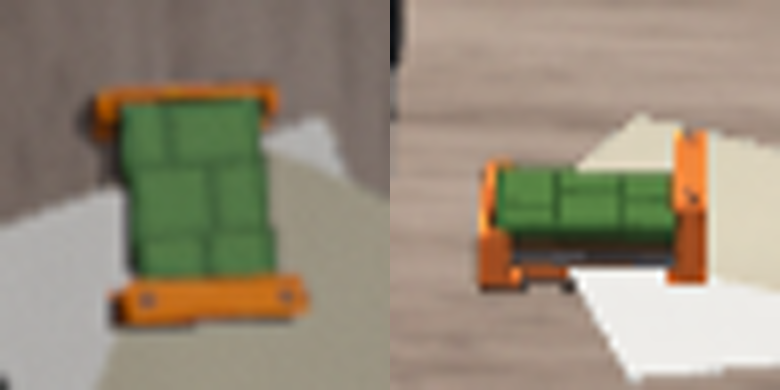

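```bash
python3 - <<'E'
from fit import *
np.set_printoptions(precision=4,suppress=True)
f=robot.grab_frame("scene");t=robot.grab_frame("top")
w=win(f,[.487,-.188],.06);m=mask(f,w,(35,70,20),(85,255,255));wt=win(t,[.487,-.188],.06);mt=mask(t,wt,(35,70,20),(85,255,255))
best=[]
for tilt in(0,.01,.02,.03,.05):
  q=bx(-32,32,-23,23,10,15);q[:,2]+= .006+(q[:,0]+.032)*tilt
  lip=BOX[:2]+BOX[2:]
  p,e=fit([f,t],[w,wt],[m,mt],[q],[.4875,-.188,.05],[b for b in BOX]);print(tilt,p[:2],np.degrees(p[2]),round(e,3))
E
```

```text
0 [ 0.4911 -0.188 ] 5.747482882406071 0.357
0.01 [ 0.4907 -0.1877] 3.8063373669624774 0.357
0.02 [ 0.489  -0.1874] 3.2710154715835027 0.352
0.03 [ 0.4884 -0.1871] 3.964099083971809 0.356
0.05 [ 0.4879 -0.1867] 4.633833984472455 0.359
```

The image shows the pile flat in the box, flush under the lip. As a final check I touch the +x end from above with closed fingers, to probe its height and make sure it is home.

```bash
python3 -m jog '[[[-0.1,-0.5,0],0],[[-0.14,-0.8,0],0],[[-0.14,-0.8,0],0],[[-0.14,-0.8,0],0],[[-0.14,-0.8,0],0],[[-0.134,-0.54,0],0],[[0,0,-0.6],0],[[0,0,-0.8],0],[[0,0,-0.6],0],[[0,0,-0.2],0],[[0,0,0],0],[[0,0,0],0]]' 1 20; python3 -m jog '[[[0,0,-0.06],0],[[0,0,-0.06],0],[[0,0,0],0],[[0,0,0],0]]'
```

```text
clock: 26.85
position: [0.5076, -0.1899, 0.0307]
tool_rot: [-180.0, 0.1, -177.1]
contact_force: [0.1, -0.4, -0.0]
finger_gap: 0.002
gripper_force: 0.0
clock: 27.25
position: [0.5071, -0.1893, 0.0238]
tool_rot: [-180.0, 0.0, -177.1]
contact_force: [0.1, -0.1, 0.1]
finger_gap: -0.002
gripper_force: 0.0
```

```bash
python3 -m jog '[[[0,0,-0.03],0],[[0,0,0],0],[[0,0,0],0]]'; python3 -m jog '[[[0,0,-0.02],0],[[0,0,0],0],[[0,0,0],0]]'; python3 -m jog '[[[0,0,-0.02],0],[[0,0,0],0],[[0,0,0],0]]'
```

```text
clock: 27.55
position: [0.5069, -0.1893, 0.022]
tool_rot: [180.0, -0.0, -177.1]
contact_force: [-0.5, -0.6, -0.1]
finger_gap: 0.001
gripper_force: 0.0
clock: 27.85
position: [0.507, -0.1894, 0.0211]
tool_rot: [-180.0, 0.0, -177.1]
contact_force: [-0.3, 0.2, 1.0]
finger_gap: 0.001
gripper_force: 0.8
clock: 28.15
position: [0.5071, -0.1894, 0.021]
tool_rot: [-180.0, 0.0, -177.1]
contact_force: [-2.7, 1.6, 13.1]
finger_gap: -0.001
gripper_force: 6.4
```

Contact came at exactly z = 21 mm, so the end is fully home. I retreat and hand in.

```bash
python3 -m jog '[[[0,0,0.1],0],[[0,0,0.5],0],[[0,0,0.8],0],[[0,0,0.8],0],[[0.1,0.5,0],0],[[0.1,0.5,0],0],[[0,0,0],0],[[0,0,0],0],[[0,0,0],0]]'; python3 -c "
from station import robot
print(robot.hand_in())"
```

```text
clock: 29.05
position: [0.5169, -0.1398, 0.1298]
tool_rot: [-180.0, -0.0, -177.1]
contact_force: [-0.3, -0.4, 0.5]
finger_gap: -0.001
gripper_force: 0.0
the job is handed in; nothing more can be done
None
```

I moved all three tiles from the rack to the desk, regripped the pile and tilted it in under the lip, where it now lies flat on the orange box's floor (the raised end touched at exactly 21 mm), and I handed the job in at 29 s with the arm clear; the arm kept clear of the miniatures, pot and bottle, but I did not check their positions conclusively afterwards.

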